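# Clamp the mended oak box until the knob clicks

## Task

The tiny oak box has just been glued: pick it up gently, set it down upright and lengthwise between the cork jaws of the small grey clamp, then turn the clamp's orange knob clockwise until it slips and clicks, and stop there: one click, two at the very most. Let go and leave the box held in the clamp; leave everything else on the dresser and the tray where it is.

Things in the scene. Friction and masses are not known exactly. Their poses are not given: they have to be found in the camera images.
- oak_box: tiny closed oak box, 56 long (its x) x 40 wide (its y) x 40 high, about 70 g, dark lid seam; origin at the centre of its underside. It stands on the tray at first. Grip it lightly by its 40 mm width, on the two long sides.
- tray: smoked glass tray with a brass edge, 256 (x) x 296 (y), fixed; glass surface 8 above the dresser, edge 11 high; origin at the centre of its underside
- vice: small grey clamp, fixed to the dresser; origin at the centre of its underside. Bed 200 long (x) x 56 wide (y), bed surface 22 up; feet 8 high reach out to y = +-45. Fixed jaw at the +x end: its 40 wide cork pad face at x = 85, jaw top 56 up. Near the -x end a housing 56 x 56, top 50 up, centred at x = -60, carries the orange knob.
- seat (a point): point on the clamp's bed surface, on its centre line, 28 in front of the fixed jaw's pad: where the middle of the box's underside is when the box (its length along the clamp's x) touches the fixed jaw; same axes as the clamp. The closing jaw itself pushes the box the last few mm along x against the fixed jaw.
- jaw: the clamp's moving jaw; origin at the centre of its cork pad's face (pad 40 wide, 30 high, jaw top 58 above the dresser), which looks along the clamp's +x to the fixed jaw. The opening between the pads differs at the start, always 60 to 70 (the box goes between; 4 mm free or more). Driven by the knob through a self-locking quick screw, a few mm per rad.
- knob_grip (a point): on the knob's upright axis, at the height to grip (83 above the dresser, 11 below the knob's flat top); axes of the clamp, it does not turn. Round fluted orange knob, 38 across, 30 high, 8 free below it, above a black collar. Clockwise seen from above closes the clamp, about half a turn in all; let go and grip anew as needed.
- collar: black disc 49 across, turned by the knob through a slip clutch; origin on the knob axis, 51 above the dresser. Torque to turn the knob: 0.14 N m while the jaw runs; it climbs to 0.26 when the jaw presses, then the knob slips and each 30 degrees clicks: torque sags to 0.12, then climbs anew. Held still, friction can hide or reverse 0.14 of it. After two clicks the clutch locks and would crush the box.
- ring_hand: white ceramic ring holder in the shape of a hand, 60 across, 80 high, on the tray; origin at the centre of its underside; leave alone
- compact: closed red plastic compact, 64 across, 17 high, on the tray; origin at the centre of its underside; leave alone
- tumbler: glass tumbler, 64 across, 72 high, on the tray; origin at the centre of its underside; leave alone
- grip_a: steel hair grip, 64 x 12 x 5, on the tray; origin at its middle, underside; leave alone
- grip_b: the other steel hair grip, same size; leave alone
- cream_jar: blue cream jar, 60 across, 55 high, standing on the dresser; origin at the centre of its underside; leave alone
- hairbrush: wooden hairbrush, 200 long, lying on the dresser far from the robot; origin below its middle; leave alone
There are look-alikes about, which are no part of the job. Of the things that look like the oak_box, the smaller one is meant. Leave any purple look-alike of the vice alone.

How it is judged:
By the outcome, as a careful person would: the job done as asked, in the order asked, and still so for the second after the job is handed in, with the robot touching nothing.
It also fails if it takes over 67 s, if anything falls off the work surface, if the arm or the gripper's body presses on something with over 40 N, if the wrist force passes 120 N, or if a joint passes its speed limit or range.

## Robot

A 6-joint arm with a two-finger parallel gripper is mounted at the origin on the work surface. World frame = base frame: x ahead of the robot, y to its left, z up, the work surface at z = 0. Lengths are in m, angles in rad, forces in N, time in s.
With the tool pointing down it reaches from about 0.375 to 0.975 m from the base axis. Payload 3.8 kg.
Tool frame: the origin (TCP) lies between the finger pads; the fingertips stand 22 mm ahead of it and the grasp point (between the pads) lies 3 mm ahead of it (bot.nose_length is the distance from the TCP to the fingertips, in m); z points along the fingers, y is the direction in which the jaws open and shut (so a half turn about z gives the same grasp; the last joint's range is limited). The gripper opens to 85 mm and grips with 20 to 120 N. Pads are 22 mm wide; open, the fingers measure 114 mm over their backs; the gripper's body (76 mm by 85 mm) begins 54 mm behind the grasp point. The pads swing forward as they close: fully open they stand 13 mm farther back than shut.
Start: joints at [1.116, 0.264, 1.604, -0, 1.274, -0.037], TCP at [0.274, 0.617, 0.253] pointing down, gripper open.
Joint ranges: [-2.63, 2.63], [-0.94, 2.18], [0.31, 2.57], [-1.31, 4.45], [0, 2.66], [-2.55, 2.55]. Speed limits (rad/s): [2.57, 2.57, 3.14, 3.14, 3.14, 3.14].

## Interface

Orientations are given as a unit quaternion [w, x, y, z].
In Python, from workcell import bot gives the robot as it stands. The module is installed in compiled form; this text tells all that it offers.
- The arm moves only by the tool carry_out, never from a script. Its arguments are lists of equal length, an entry for each row: "delta_pos": the shift along the tool's x, y, z in mm, a list of three; "twist": the turn about the tool's z in rad; "grip": the finger opening in mm, from 0 to 85.4. In form: {"delta_pos": [[x, y, z], ...], "twist": [twist, ...], "grip": [grip, ...]}. A call has 1 to 8 rows; each row shifts and turns the commanded pose from where the row before left it, along the tool's axes as they then stand; what a row does not reach is not made up. A row lasts 1/10 s, in which the tool goes at most 50 mm and 8.59 degrees, less where a joint would pass 70% of its speed; a pose out of reach is approached as far as the arm can. A call with a gripper value outside its range is refused whole. The fingers move at their own pace and stop on an object; "newtons" is the grip in N (left out, the last holds). Time passes only in rows, so rows that do not move let the fingers close. It gives the time, the measured TCP pose, the force and the opening at its end, in the units of the state.
- bot.sense(): the state, without advancing time (a new reading comes with each control period).
- bot.capture(name): name is "side" or "top"; returns a dict with "color" (400x640x3 uint8, red, green, blue), "z_map" (400x640 float32, m along the optical axis (not along the pixel's ray), 0 where there is no reading), "K" (3x3 intrinsics, pixels), "R" (3x3) and "t" (3): a world point X has camera coordinates R X + t. Camera axes: x right, y down, z forward; pixel columns grow to the right and rows downward; lengths in m; the calibration is good to about 2 mm. A picture is of the moment at which its call begins.
- bot.close_job(): hands the job in, once; it reports no verdict.
The state is a dict: "time": time; "joint_pos": joint angles; "joint_vel": joint speeds; "joint_efforts": joint torques, N m; "tcp_pos": TCP position; "eef_rot": TCP orientation; "wrist_force": force on the tool from outside, world axes, zero at the start; "wrist_torque": the same for the moment, N m; "gripper_width": opening from 0.0 (shut) to 1.0 (fully open).
Only numpy, scipy, OpenCV 4.12 (cv2) and the standard library are available. Lean on these libraries where they do the work, as an engineer would, in place of code of your own. Each camera call takes 0.05 s, during which the arm holds its last target. There are 200 camera calls.

## Working session

There is one attempt and no reset: what is moved stays moved. The work goes in short steps, Python scripts to look and compute and a tool call to move; the robot and the scene stay as the last step left them, time stands still between calls to the robot, and variables do not carry over. Pictures are saved under pics/ and viewed, about 8 in all and at most 12, crops included, and the job is handed in when it is done.

Besides the shell and the picture viewer there is one more tool, called as name(argument=value, ...), one argument or row to a line, values as JSON. carry_out: Moves the arm, as the interface text tells. Its arguments: {"type":"object","properties":{"delta_pos":{"type":"array"},"twist":{"type":"array"},"grip":{"type":"array"},"newtons":{"type":"number"}},"required":["delta_pos","twist","grip"]}

```bash
mkdir -p pics; cat > h.py <<'E'
import numpy as np, cv2
from workcell import bot
def cap(n,f):
    c=bot.capture(n); np.savez('/tmp/'+f+'.npz',**c)
    cv2.imwrite('pics/'+f+'.png',c['color'][:,:,::-1]); return c
def world(c,u,v,z=None):
    d=z if z else c['z_map'][int(v),int(u)]
    p=np.linalg.inv(c['K'])@np.array([u,v,1.])*d
    return c['R'].T@(p-c['t'])
def cloud(c):
    v,u=np.mgrid[0:400,0:640]; d=c['z_map']
    p=np.stack([u,v,np.ones_like(u)],-1)@np.linalg.inv(c['K']).T*d[...,None]
    w=(p-c['t'])@c['R']; w[d==0]=np.nan; return w
E
python3 - <<'E'
from h import *
for n in('side','top'):
    c=cap(n,n+'0'); print(n,c['K'].round(1).tolist(),c['R'].round(3).tolist(),c['t'].round(3).tolist())
a=cv2.imread('pics/side0.png');b=cv2.imread('pics/top0.png')
print(bot.sense())
E
```

```text
side [[481.9, 0.0, 326.2], [0.0, 481.9, 207.1], [0.0, 0.0, 1.0]] [[0.99, -0.142, -0.009], [-0.117, -0.781, -0.614], [0.08, 0.609, -0.789]] [-0.581, 0.13, 1.138]
top [[387.4, 0.0, 315.7], [0.0, 387.4, 202.2], [0.0, 0.0, 1.0]] [[-0.008, -1.0, -0.001], [-0.996, 0.008, -0.084], [0.084, 0.0, -0.996]] [0.021, 0.573, 0.843]
{'time': 0.1, 'joint_pos': array([ 1.11611690e+00,  2.64696197e-01,  1.60528043e+00,  5.39864813e-06,
        1.27370241e+00, -3.69325189e-02]), 'joint_vel': array([ 0.00060234, -0.00216929, -0.00287067, -0.00083897, -0.00164635,
       -0.00037968]), 'joint_efforts': array([ 1.55107596e-04, -5.16709328e+01, -3.68589699e+01, -5.37480673e-05,
        6.42658590e-03, -2.81136232e-05]), 'tcp_pos': array([0.27358951, 0.61637256, 0.25205088]), 'eef_rot': array([-2.56350588e-04,  2.07358635e-01,  9.78264437e-01, -1.01120532e-03]), 'wrist_force': array([-0.33561692, -0.79026998, -0.11393235]), 'wrist_torque': array([0.02912679, 0.0461424 , 0.0067615 ]), 'gripper_width': 0.9979713171992954}
```

View pics/side0.png

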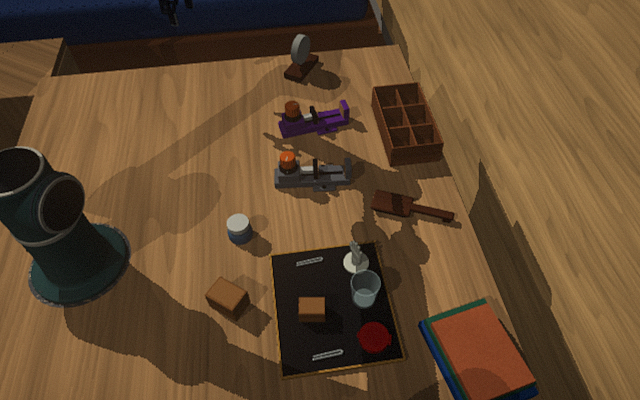

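View pics/top0.png

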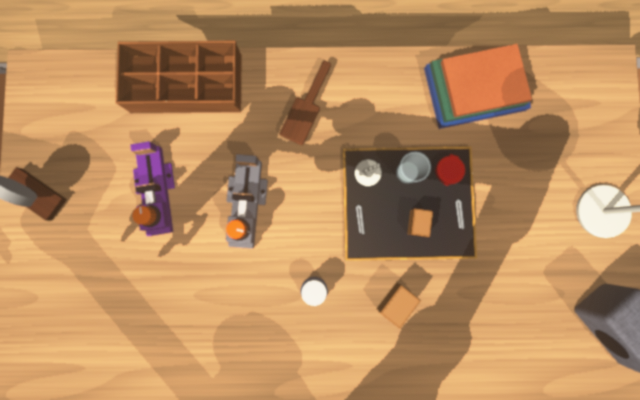

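Side view: the candidates for the box are the one on the tray at (312,309) and the one on the dresser at (228,297). In the top view they are at (421,222) and (400,305). The one on the tray is smaller and stands where described. The grey clamp is at side (313,175) / top (243,200), with its knob at side (288,158) / top (237,229). The purple one is the look-alike. Next I'll measure and confirm with a crop.

```bash
cat > m.py <<'E'
from h import *
for n in('side0','top0'):
    c=dict(np.load(f'/tmp/{n}.npz')); w=cloud(c); hsv=cv2.cvtColor(c['color'],cv2.COLOR_RGB2HSV)
    S=n[0]=='s'
    print(n)
    def rep(name,m,z0,z1):
        m=m&(w[...,2]>z0)&(w[...,2]<z1); p=w[m]
        if len(p)<5: print(name,'few',len(p));return
        r=cv2.minAreaRect((p[:,:2]*1000).astype(np.float32))
        print(name,len(p),'z',np.percentile(p[:,2],[5,50,95]).round(4),'rect',np.round(r[0],1),np.round(r[1],1),round(r[2],1),'mean',p.mean(0).round(4))
    def win(u0,u1,v0,v1):
        m=np.zeros((400,640),bool); m[v0:v1,u0:u1]=1; return m
    rep('boxtop',win(*((285,345,285,330) if S else (395,445,195,250))),.04,.06)
    rep('big',win(*((200,260,265,325) if S else (370,435,275,335))),.035,.12)
    k=win(*((270,305,140,185) if S else (215,262,210,250)))
    rep('knobtop',k&(hsv[...,0]<15)&(hsv[...,1]>180),.088,.10)
    g=win(*((265,362,145,200) if S else (210,280,145,255)))
    rep('bedall',g,.012,.2)
    rep('bed',g,.018,.026)
    rep('feet',g,.005,.012)
    rep('jaws',g&~k,.050,.064)
    rep('tray',win(*((265,410,235,385) if S else (335,485,140,265))),.0095,.013)
    rep('glass',win(*((265,410,235,385) if S else (335,485,140,265))),.006,.0095)
    rep('dresser',win(*((100,200,100,200) if S else (260,330,150,250))),-.02,.02)
a=cv2.imread('pics/side0.png')[130:340,190:400];b=cv2.imread('pics/top0.png')[140:330,210:450]
a=cv2.resize(a,None,fx=2.6,fy=2.6,interpolation=3);b=cv2.resize(b,None,fx=1.05,fy=1.05)
b=cv2.imread('pics/top0.png')[140:260,210:280]; b=cv2.resize(b,(240,411),interpolation=3)
o=np.zeros((560,800,3),np.uint8); o[:546,:546]=a; o[:411,556:796]=b; cv2.imwrite('pics/crop1.png',o)
E
python3 m.py
```

```text
side0
boxtop 512 z [0.0436 0.0471 0.0499] rect [ 525.9 -214.9] [43.2 55.3] 82.7 mean [ 0.5259 -0.216   0.047 ]
big 941 z [0.0399 0.0528 0.0556] rect [ 347.2 -162.5] [55.5 78.5] 50.9 mean [ 0.3491 -0.1669  0.0515]
knobtop 130 z [0.0892 0.0929 0.0956] rect [514.7 178.9] [37.7 36.4] 53.2 mean [0.5139 0.1789 0.0927]
bedall 1739 z [0.0162 0.0337 0.0922] rect [575.8 172.7] [ 74.3 200.6] 85.5 mean [0.568  0.1656 0.0401]
bed 639 z [0.0185 0.0211 0.0241] rect [575.4 173.3] [ 59.8 199.7] 86.2 mean [0.5942 0.1656 0.0212]
feet 241 z [0.0053 0.0076 0.0114] rect [559.2 179.2] [130.3 265. ] 59.2 mean [0.5845 0.1468 0.0079]
jaws 168 z [0.0515 0.0552 0.0586] rect [626.6 171. ] [46.9 99.2] 85.2 mean [0.6297 0.1686 0.0551]
tray 1717 z [0.0096 0.0105 0.0126] rect [ 572.2 -197.5] [255.7 296.8] 0.5 mean [ 0.5683 -0.215   0.0107]
glass 7130 z [0.0062 0.0075 0.0092] rect [ 572.4 -196.5] [256.3 298.9] 0.4 mean [ 0.5589 -0.2131  0.0076]
dresser 9951 z [-0.0044 -0.0011  0.0023] rect [117.5 380.3] [305.7 461.4] 1.2 mean [ 0.1306  0.3626 -0.0011]
top0
boxtop 489 z [0.0449 0.0476 0.0503] rect [ 525.8 -212.2] [41.
[... 277 characters left out ...]
.0937] rect [575.5 182.8] [ 67.3 202.7] 85.1 mean [0.5732 0.1742 0.041 ]
bed 1131 z [0.0189 0.0212 0.0238] rect [572.5 177.5] [ 56.  197.7] 85.1 mean [0.5943 0.1738 0.0213]
feet 345 z [0.0054 0.0075 0.0108] rect [574.2 177.4] [ 89.7 195.4] 85.2 mean [0.5994 0.1683 0.0077]
jaws 296 z [0.0525 0.0558 0.0585] rect [626.4 172.3] [42.6 99.3] 85.2 mean [0.63   0.1721 0.0557]
tray 1973 z [0.0096 0.0104 0.0125] rect [ 572.2 -194.6] [255.6 295.8] 0.5 mean [ 0.5669 -0.1928  0.0107]
glass 8123 z [0.0062 0.0076 0.0092] rect [ 572.5 -194.8] [256.4 296.6] 0.6 mean [ 0.5601 -0.1917  0.0077]
dresser 6969 z [-0.0032 -0.0006  0.0024] rect [583.8  66. ] [161.1 229.9] 89.5 mean [ 5.826e-01  6.520e-02 -4.000e-04]
```

View pics/crop1.png

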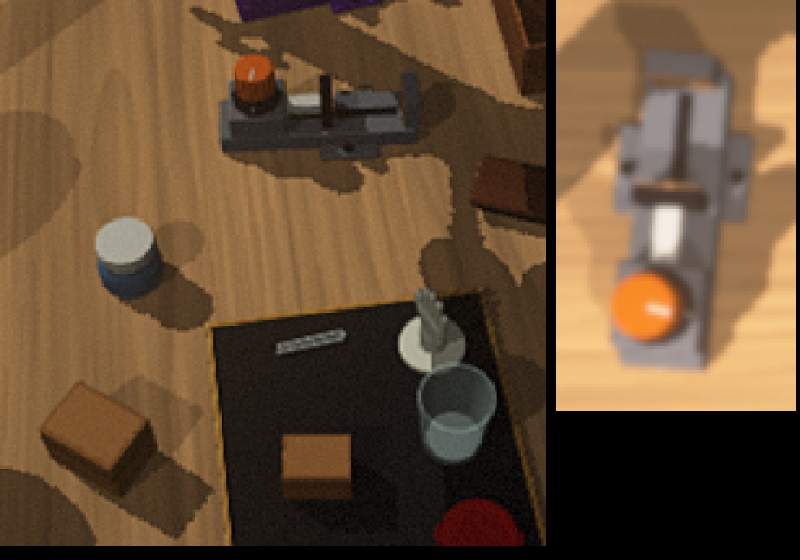

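The crop confirms the box on the tray (56×41 mm measured, top at 47 mm) is the oak box. The other one is 75×55 mm and sits on the dresser. The two cameras differ by a steady ~2.7 mm in y, so I'll use the mean. Next I'll measure the clamp along its own axes and write a move helper.

```bash
cat >> h.py <<'E'
def go(x,y,z,yaw):
    s=bot.sense(); w,a,b,c=s['eef_rot']; from scipy.spatial.transform import Rotation as Ro
    R=Ro.from_quat([a,b,c,w]).as_matrix(); cur=np.degrees(np.arctan2(R[1,1],R[0,1]))
    d=np.array([x,y,z])-s['tcp_pos']*1000
    t=np.radians(cur-yaw); yr=np.radians(yaw); X=np.array([-np.sin(yr),np.cos(yr),0]);Y=np.array([np.cos(yr),np.sin(yr),0])
    print('t',s['time'],'tcp',(s['tcp_pos']*1000).round(1),'yaw',cur.round(2),'tilt',np.degrees(np.arccos(-R[2,2])).round(2),'F',s['wrist_force'].round(2),'T',s['wrist_torque'].round(3),'g',round(s['gripper_width']*85.4,1),'q6',s['joint_pos'][5].round(3))
    print('-> twist',t.round(4),'then delta',np.round([X@d,Y@d,-d[2]],1))
E
python3 - <<'E'
from h import *
a=np.radians(-4.9); ax=np.array([np.cos(a),np.sin(a)]); ay=np.array([-np.sin(a),np.cos(a)])
K={'side0':[514.3,178.9],'top0':[514.3,181.8]}
for n in K:
    c=dict(np.load(f'/tmp/{n}.npz')); w=cloud(c)*1000; S=n[0]=='s'
    m=np.zeros((400,640),bool)
    if S: m[145:200,265:362]=1
    else: m[145:255,210:280]=1
    w=w[m]; w=w[w[:,2]>10]; p=w[:,:2]-K[n]; u=p@ax; v=p@ay
    print(n,'u range',u.min(),u.max(),'bed v',np.percentile(v[(w[:,2]<26)&(w[:,2]>17)],[1,99]))
    h=(w[:,2]>46)&(u>25); print(np.histogram(u[h],np.arange(25,150,4)))
    for r in((25,100),(100,150)):
        q=h&(u>r[0])&(u<r[1])&(w[:,2]>53); print(u[q].min(),u[q].max(),v[q].min(),v[q].max(),q.sum())
go(526,-213.5,150,82)
E
```

```text
side0 u range -38.65163737901672 162.14407634194544 bed v [-28.95300532  27.70683581]
(array([ 8,  1,  0,  1,  0,  0,  0,  0,  0, 12, 25, 22, 20,  0,  0,  0,  0,
        0,  0,  0,  0,  0,  0,  0,  0,  0,  0,  0,  0,  6, 22]), array([ 25,  29,  33,  37,  41,  45,  49,  53,  57,  61,  65,  69,  73,
        77,  81,  85,  89,  93,  97, 101, 105, 109, 113, 117, 121, 125,
       129, 133, 137, 141, 145, 149]))
62.931209247496234 76.8079596913922 -21.315154613645557 21.81930257849612 68
144.10012332047674 149.9849088016477 -21.022587789422094 12.466160672809753 18
top0 u range -40.46063182565027 162.18728321154936 bed v [-26.95564755  28.1716107 ]
(array([23,  1,  0,  1,  1,  0,  0,  1,  0, 24, 42, 38, 34,  2,  0,  0,  0,
        0,  0,  0,  0,  0,  0,  0,  0,  0,  0,  0,  0, 14, 40]), array([ 25,  29,  33,  37,  41,  45,  49,  53,  57,  61,  65,  69,  73,
        77,  81,  85,  89,  93,  97, 101, 105, 109, 113, 117, 121, 125,
       129, 133, 137, 141, 145, 149]))
62.86930826262158 77.13262854678018 -20.442080869042677 21.35025448523859 127
144.10023357056554 149.7118398207018 -21.060157994554526 20.48800334884441 40
t 0.1 tcp [273.6 616.4 252.1] yaw 66.06 tilt 0.12 F [-0.34 -0.79 -0.11] T [0.029 0.046 0.007] g 85.2 q6 -0.037
-> twist -0.2781 then delta [-365.4 -786.7  102.1]
```

carry_out(
  delta_pos=[
    [0, 0, 0],
    [0, 0, 0],
    [-18, -39, 0],
    [-18, -39, 0],
    [-18, -39, 0],
    [-18, -39, 0],
    [-18, -39, 0],
    [-18, -39, 0],
  ],
  twist=[-0.139, -0.139, 0, 0, 0, 0, 0, 0],
  grip=[85, 85, 85, 85, 85, 85, 85, 85],
  newtons=20,
)

```text
time: 0.9
tcp_pos: [0.3482, 0.3683, 0.2528]
eef_rot: [-0.0, 0.07, 0.998, -0.0]
wrist_force: [1.2, 0.5, -0.4]
gripper_width: 0.992
```

carry_out(
  delta_pos=[
    [-18, -39, 0],
    [-18, -39, 0],
    [-18, -39, 0],
    [-18, -39, 0],
    [-18, -39, 0],
    [-18, -39, 0],
    [-18, -39, 0],
    [-18, -39, 0],
  ],
  twist=[0, 0, 0, 0, 0, 0, 0, 0],
  grip=[85, 85, 85, 85, 85, 85, 85, 85],
)

```text
time: 1.7
tcp_pos: [0.4472, 0.0394, 0.2531]
eef_rot: [-0.0, 0.07, 0.998, 0.0]
wrist_force: [0.2, -0.3, -0.2]
gripper_width: 0.993
```

carry_out(
  delta_pos=[
    [-18, -39, 0],
    [-18, -39, 0],
    [-18, -39, 0],
    [-18, -39, 0],
    [-18, -39, 0],
    [-18, -39, 0],
    [0, 0, 40],
    [0, 0, 0],
  ],
  twist=[0, 0, 0, 0, 0, 0, 0, 0],
  grip=[85, 85, 85, 85, 85, 85, 85, 85],
)

```text
time: 2.5
tcp_pos: [0.5182, -0.2054, 0.2076]
eef_rot: [-0.005, 0.071, 0.997, 0.002]
wrist_force: [-2.0, 1.0, -1.6]
gripper_width: 0.999
```

```bash
python3 -c "
from h import *
go(526,-213.5,90,82)"
```

```text
t 2.5 tcp [ 518.2 -205.4  207.6] yaw 81.85 tilt 0.61 F [-2.01  0.96 -1.55] T [-0.016  0.072 -0.032] g 85.3 q6 -1.851
-> twist -0.0025 then delta [ -8.9  -6.9 117.6]
```

carry_out(
  delta_pos=[
    [-9, -7, 0],
    [0, 0, 40],
    [0, 0, 40],
    [0, 0, 35],
    [0, 0, 0],
    [0, 0, 0],
  ],
  twist=[0, 0, 0, 0, 0, 0],
  grip=[85, 85, 85, 85, 85, 85],
)

```text
time: 3.1
tcp_pos: [0.5306, -0.2136, 0.0996]
eef_rot: [0.0, 0.069, 0.998, -0.0]
wrist_force: [0.3, -0.5, 0.2]
gripper_width: 0.996
```

```bash
python3 -c "
from h import *
go(526,-213.5,33,82)
a=cap('side','s2')['color'][220:380,220:420,::-1]; b=cap('top','t2')['color'][140:270,360:490,::-1]
cv2.imwrite('pics/g2.png',np.hstack([cv2.resize(a,(450,360),interpolation=3),cv2.resize(b,(350,350),interpolation=3)[:].copy() if 0 else cv2.resize(b,(350,360),interpolation=3)]))
"
```

```text
t 3.1 tcp [ 530.6 -213.6   99.6] yaw 82.05 tilt 0.04 F [ 0.29 -0.47  0.17] T [-0.039  0.02  -0.028] g 85.1 q6 -1.858
-> twist 0.0009 then delta [ 4.5 -0.5 66.6]
```

View pics/g2.png

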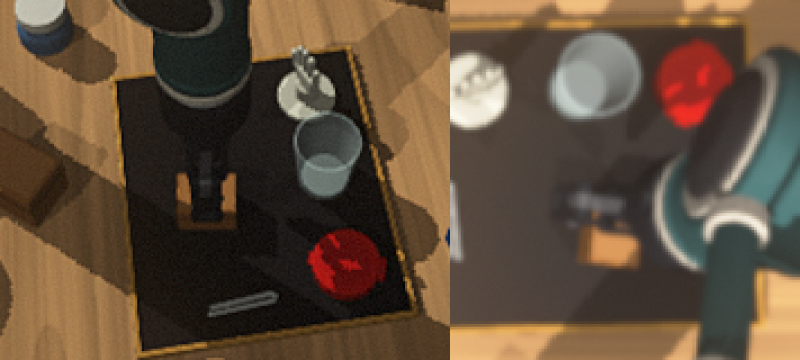

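The gripper is over the box: the fingers sit at the middle of it in the side crop (207,195), clear of the compact and tumbler. I'll correct by 4.5 mm, then descend and grip lightly.

carry_out(
  delta_pos=[
    [4.5, 0, 0],
    [0, 0, 25],
    [0, 0, 25],
    [0, 0, 16.5],
    [0, 0, 0],
    [0, 0, 0],
  ],
  twist=[0, 0, 0, 0, 0, 0],
  grip=[85, 85, 85, 85, 85, 85],
)

```text
time: 3.8
tcp_pos: [0.5258, -0.2135, 0.0331]
eef_rot: [0.001, 0.07, 0.998, -0.0]
wrist_force: [1.1, -0.1, 0.4]
gripper_width: 0.999
```

carry_out(
  delta_pos=[
    [0, 0, 0],
    [0, 0, 0],
    [0, 0, 0],
    [0, 0, 0],
    [0, 0, 0],
    [0, 0, 0],
    [0, 0, 0],
    [0, 0, 0],
  ],
  twist=[0, 0, 0, 0, 0, 0, 0, 0],
  grip=[60, 50, 44, 40, 36, 36, 36, 36],
  newtons=20,
)

```text
time: 4.6
tcp_pos: [0.5258, -0.2135, 0.0326]
eef_rot: [0.001, 0.07, 0.998, -0.0]
wrist_force: [-0.7, -0.4, 5.7]
gripper_width: 0.466
```

```bash
python3 -c "
from h import *
go(526,-213.5,150,82)"
```

```text
t 4.6 tcp [ 525.8 -213.5   32.6] yaw 81.99 tilt 0.07 F [-0.69 -0.39  5.75] T [0.038 0.127 0.009] g 39.8 q6 -1.861
-> twist -0.0002 then delta [  -0.2    0.  -117.4]
```

carry_out(
  delta_pos=[
    [0, 0, -10],
    [0, 0, -20],
    [0, 0, -40],
    [0, 0, -40],
    [0, 0, -10],
    [0, 0, 0],
  ],
  twist=[0, 0, 0, 0, 0, 0],
  grip=[36, 36, 36, 36, 36, 36],
)

```text
time: 5.2
tcp_pos: [0.5266, -0.2138, 0.1544]
eef_rot: [0.002, 0.07, 0.998, -0.001]
wrist_force: [-0.8, -0.2, -1.2]
gripper_width: 0.466
```

```bash
python3 -c "
from h import *
go(628.5,170.5,152,85.1)
c=cap('side','s3');w=cloud(c)
a=c['color'][130:330,220:420,::-1]
cv2.imwrite('pics/g3.png',cv2.resize(a,(600,600),interpolation=3))"
```

```text
t 5.2 tcp [ 526.6 -213.8  154.4] yaw 81.99 tilt 0.28 F [-0.84 -0.22 -1.19] T [-0.035 -0.046 -0.065] g 39.8 q6 -1.861
-> twist -0.0543 then delta [-68.7 391.6   2.4]
```

View pics/g3.png

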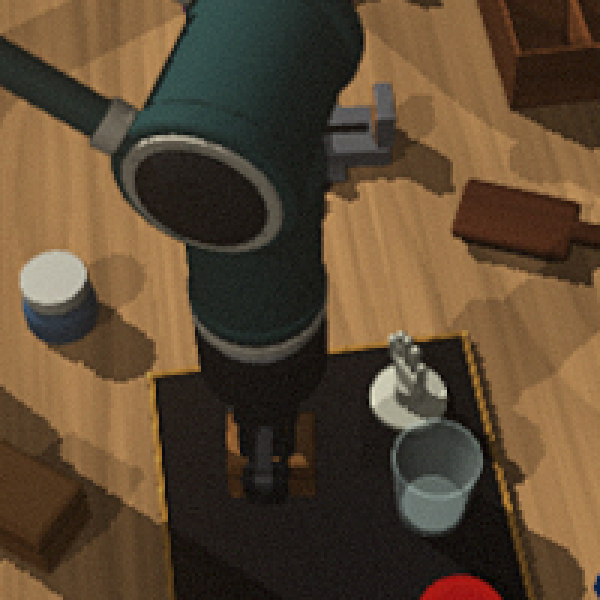

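The box is held level between the fingers at crop (270,455), clear of the ring hand. I'll carry it to the clamp.

carry_out(
  delta_pos=[
    [0, 0, 0],
    [-4, 25, 0],
    [-7, 40, 0],
    [-7, 40, 0],
    [-7, 40, 0],
    [-7, 40, 0],
    [-7, 40, 0],
    [-7, 40, 0],
  ],
  twist=[-0.054, 0, 0, 0, 0, 0, 0, 0],
  grip=[36, 36, 36, 36, 36, 36, 36, 36],
)

```text
time: 6.05
tcp_pos: [0.5917, 0.0485, 0.1485]
eef_rot: [-0.003, 0.043, 0.999, -0.0]
wrist_force: [0.9, -0.6, -1.2]
gripper_width: 0.466
```

carry_out(
  delta_pos=[
    [-7, 40, 0],
    [-7, 40, 0],
    [-7, 30, 0],
    [-2, 15, 0],
    [0, 0, 0],
    [0, 0, 0],
  ],
  twist=[0, 0, 0, 0, 0, 0],
  grip=[36, 36, 36, 36, 36, 36],
)

```text
time: 6.65
tcp_pos: [0.626, 0.1684, 0.15]
eef_rot: [-0.002, 0.043, 0.999, -0.001]
wrist_force: [-0.3, -0.7, 0.1]
gripper_width: 0.464
```

```bash
python3 -c "
from h import *
go(628.5,170.5,80,85.1)"
```

```text
t 6.65 tcp [626.  168.4 150. ] yaw 85.1 tilt 0.21 F [-0.31 -0.66  0.14] T [0.009 0.033 0.072] g 39.6 q6 -1.26
-> twist 0.0001 then delta [-2.3  2.3 70. ]
```

carry_out(
  delta_pos=[
    [-2, 2, 20],
    [0, 0, 36],
    [0, 0, 0],
    [0, 0, 0],
  ],
  twist=[0, 0, 0, 0],
  grip=[36, 36, 36, 36],
)

```text
time: 7.05
tcp_pos: [0.6281, 0.1695, 0.0947]
eef_rot: [-0.002, 0.044, 0.999, -0.001]
wrist_force: [0.1, 0.7, -0.1]
gripper_width: 0.464
```

```bash
python3 -c "
from h import *
go(628.5,170.5,47,85.1)
a=cap('side','s4')['color'][100:220,250:380,::-1]; b=cap('top','t4')['color'][130:260,200:290,::-1]
cv2.imwrite('pics/g4.png',np.hstack([cv2.resize(a,(455,420),interpolation=3),cv2.resize(b,(290,420),interpolation=3)]))"
```

```text
t 7.05 tcp [628.1 169.5  94.7] yaw 84.99 tilt 0.21 F [ 0.12  0.72 -0.06] T [ 0.019 -0.008 -0.026] g 39.6 q6 -1.258
-> twist -0.0019 then delta [-0.3  1.  47.7]
```

View pics/g4.png

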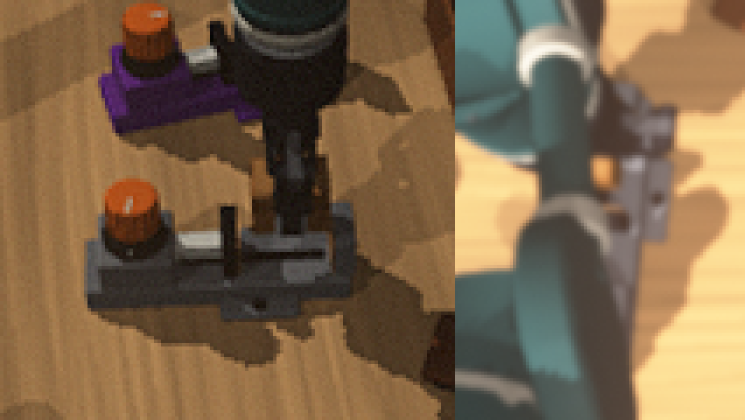

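The box hangs level above the opening in the left crop, spanning 250–330 between the moving jaw at 230 and the fixed jaw at 345. I'll check its extent along the clamp numerically.

```bash
python3 -c "
from h import *
c=dict(np.load('/tmp/s4.npz')); w=cloud(c)*1000; hsv=cv2.cvtColor(c['color'],cv2.COLOR_RGB2HSV)
m=np.zeros((400,640),bool); m[140:172,315:352]=1
m&=(hsv[...,0]<20)&(hsv[...,1]>90)&(w[...,2]>60)
p=w[m]; a=np.radians(-4.9); q=p[:,:2]-[514.3,178.9]
u=q@[np.cos(a),np.sin(a)]; v=q@[-np.sin(a),np.cos(a)]
print(len(p),np.percentile(u,[1,5,95,99]),np.percentile(v,[2,50,98]),np.percentile(p[:,2],[1,50,99]))
"
```

```text
370 [ 86.03097673  87.75474712 139.3345967  141.37641228] [-65.52673522 -20.42513695  14.87968505] [ 72.45523719 109.35824809 179.93492335]
```

carry_out(
  delta_pos=[
    [-0.5, 0.7, 10],
    [0, 0, 15],
    [0, 0, 12],
    [0, 0, 6],
    [0, 0, 2],
    [0, 0, 0],
  ],
  twist=[0, 0, 0, 0, 0, 0],
  grip=[36, 36, 36, 36, 36, 36],
)

```text
time: 7.75
tcp_pos: [0.6298, 0.1727, 0.0532]
eef_rot: [-0.0, 0.043, 0.999, 0.0]
wrist_force: [-8.3, 0.1, 14.4]
gripper_width: 0.463
```

carry_out(
  delta_pos=[
    [0, 0, 1],
    [0, 0, 1],
    [0, 0, 0],
  ],
  twist=[0, 0, 0],
  grip=[36, 36, 36],
)

```text
time: 8.05
tcp_pos: [0.6299, 0.1727, 0.053]
eef_rot: [-0.0, 0.043, 0.999, 0.0]
wrist_force: [-12.0, -1.4, 24.7]
gripper_width: 0.46
```

```bash
python3 -c "
from h import *
go(628.5,170.5,46.6,85.1)"
```

```text
t 8.05 tcp [629.9 172.7  53. ] yaw 85.09 tilt 0.05 F [-11.96  -1.35  24.71] T [-0.179  1.873 -0.113] g 39.3 q6 -1.257
-> twist -0.0002 then delta [ 1.2 -2.3  6.4]
```

It met resistance 6 mm too early, so I'll stop, relieve the load and look.

carry_out(
  delta_pos=[
    [0, 0, -3],
    [0, 0, 0],
  ],
  twist=[0, 0],
  grip=[36, 36],
)

```text
time: 8.25
tcp_pos: [0.6298, 0.1726, 0.0532]
eef_rot: [-0.0, 0.043, 0.999, 0.0]
wrist_force: [-5.9, 0.9, 11.6]
gripper_width: 0.462
```

```bash
python3 -c "
from h import *
go(628.5,170.5,46.6,85.1)
c=cap('side','s5'); a=c['color'][130:200,265:365,::-1]
cv2.imwrite('pics/g5.png',cv2.resize(a,(800,560),interpolation=3))
w=cloud(c)*1000; hsv=cv2.cvtColor(c['color'],cv2.COLOR_RGB2HSV)
m=np.zeros((400,640),bool); m[140:190,315:352]=1
m&=(hsv[...,0]<20)&(hsv[...,1]>90)&(w[...,2]>25)&(w[...,2]<100)
p=w[m]; a=np.radians(-4.9); q=p[:,:2]-[514.3,178.9]
u=q@[np.cos(a),np.sin(a)]; v=q@[-np.sin(a),np.cos(a)]
print(len(p),np.percentile(u,[1,5,95,99]),np.percentile(v,[2,50,98]),np.percentile(p[:,2],[1,50,99]))
"
```

```text
t 8.25 tcp [629.8 172.6  53.2] yaw 85.09 tilt 0.04 F [-5.95  0.94 11.64] T [ 0.144  0.964 -0.01 ] g 39.5 q6 -1.257
-> twist -0.0001 then delta [ 1.1 -2.2  6.6]
368 [ 67.39584873  69.93984222 145.23628254 160.87474607] [-49.9486654  -14.61800746  19.71267105] [27.68217138 57.4800277  97.19735551]
```

View pics/g5.png

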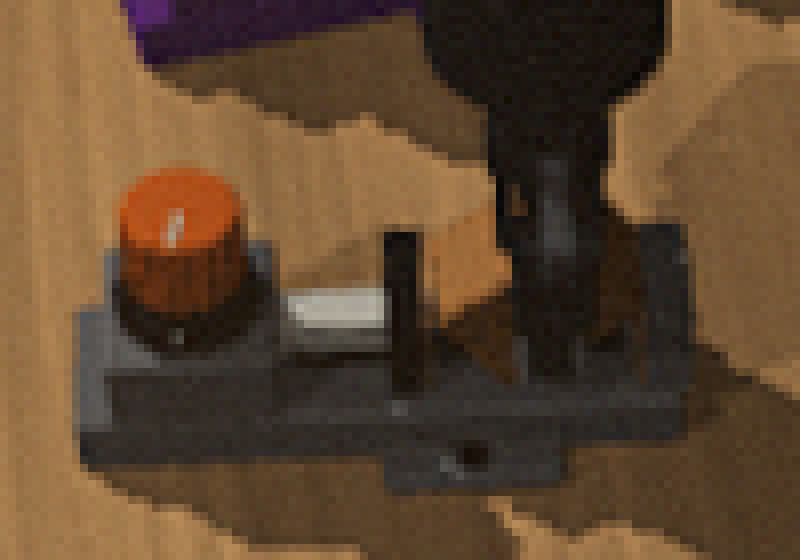

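The view shows the box tipped in the grip about the pad axis. Its +x end caught the top of the fixed jaw and rides up: top edge from (445,310) to (515,285) in the crop. I'll lift it out, level it on free dresser near (600,40), re-grip it and try again further from the fixed jaw.

carry_out(
  delta_pos=[
    [0, 0, -5],
    [0, 0, -15],
    [0, 0, -30],
    [0, 0, -30],
    [0, 0, -5],
    [0, 0, 0],
  ],
  twist=[0, 0, 0, 0, 0, 0],
  grip=[36, 36, 36, 36, 36, 36],
)

```text
time: 8.9
tcp_pos: [0.6315, 0.1722, 0.1388]
eef_rot: [0.002, 0.043, 0.999, 0.0]
wrist_force: [0.6, 0.1, -1.4]
gripper_width: 0.466
```

```bash
python3 -c "
from h import *
go(600,35,100,85.1)
c=cap('side','s6'); a=c['color'][90:200,265:385,::-1]
cv2.imwrite('pics/g6.png',cv2.resize(a,(600,550),interpolation=3))"
```

```text
t 8.9 tcp [631.5 172.2 138.8] yaw 85.08 tilt 0.23 F [ 0.6   0.13 -1.36] T [-0.002 -0.009  0.032] g 39.8 q6 -1.257
-> twist -0.0003 then delta [  19.7 -139.3   38.8]
```

View pics/g6.png

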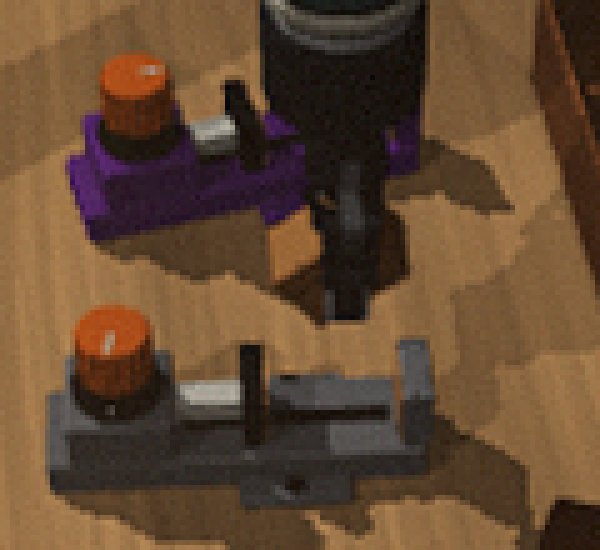

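carry_out(
  delta_pos=[
    [2, -20, 0],
    [4, -40, 0],
    [4, -40, 0],
    [6, -29, 0],
    [4, -10, 0],
    [0, 0, 25],
    [0, 0, 30],
    [0, 0, 0],
  ],
  twist=[0, 0, 0, 0, 0, 0, 0, 0],
  grip=[36, 36, 36, 36, 36, 36, 36, 36],
)

```text
time: 9.75
tcp_pos: [0.5931, 0.0348, 0.0761]
eef_rot: [-0.006, 0.043, 0.999, -0.0]
wrist_force: [-0.6, 0.8, -0.1]
gripper_width: 0.464
```

carry_out(
  delta_pos=[
    [0, 0, 20],
    [0, 0, 10],
    [0, 0, 6],
    [0, 0, 6],
    [0, 0, 4],
    [0, 0, 4],
    [0, 0, 3],
    [0, 0, 0],
  ],
  twist=[0, 0, 0, 0, 0, 0, 0, 0],
  grip=[36, 36, 36, 36, 36, 36, 36, 36],
)

```text
time: 10.55
tcp_pos: [0.5999, 0.0352, 0.0307]
eef_rot: [0.002, 0.043, 0.999, 0.0]
wrist_force: [-1.1, -1.0, 5.0]
gripper_width: 0.472
```

```bash
python3 -c "
from h import *
go(600,35,25,85.1)"
```

```text
t 10.55 tcp [599.9  35.2  30.7] yaw 85.09 tilt 0.18 F [-1.13 -0.98  5.04] T [-0.077  0.181  0.01 ] g 40.3 q6 -1.468
-> twist -0.0002 then delta [-0.1 -0.2  5.7]
```

carry_out(
  delta_pos=[
    [0, 0, 1.5],
    [0, 0, 1.5],
    [0, 0, 0],
    [0, 0, 0],
  ],
  twist=[0, 0, 0, 0],
  grip=[36, 36, 36, 36],
)

```text
time: 10.95
tcp_pos: [0.6021, 0.035, 0.0295]
eef_rot: [0.004, 0.043, 0.999, 0.0]
wrist_force: [1.2, -1.1, 10.8]
gripper_width: 0.466
```

```bash
python3 -c "
from h import *
go(600,35,25,85.1)
c=cap('side','s7'); w=cloud(c)*1000; hsv=cv2.cvtColor(c['color'],cv2.COLOR_RGB2HSV)
uv=c['K']@(c['R']@np.array([.6,.03,.03])+c['t']); uv=uv[:2]/uv[2]; print(uv)
u,v=uv.astype(int); cv2.imwrite('pics/g7.png',cv2.resize(c['color'][v-45:v+35,u-50:u+50,::-1],(600,480),interpolation=3))"
```

```text
t 10.95 tcp [602.1  35.   29.5] yaw 85.09 tilt 0.44 F [ 1.18 -1.09 10.79] T [-0.152  0.045 -0.007] g 39.8 q6 -1.468
-> twist -0.0002 then delta [ 2.1 -0.2  4.5]
[329.8017553  214.22751683]
```

View pics/g7.png

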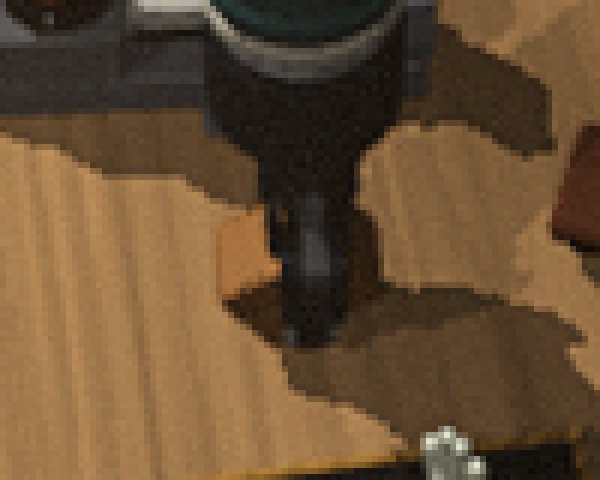

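The box is still tilted about 40°, +x end up, with its lower corner almost under the pads at crop (295,345). Pushing straight down is nearly singular, so I'll drag the grip along +x while that corner stays put by friction. That should roll the box level.

carry_out(
  delta_pos=[
    [-4, 0, 0],
    [-4, 0, 0.5],
    [-4, 0, 0.5],
    [-4, 0, 1],
    [0, 0, 0],
  ],
  twist=[0, 0, 0, 0, 0],
  grip=[36, 36, 36, 36, 36],
)

```text
time: 11.5
tcp_pos: [0.615, 0.0338, 0.025]
eef_rot: [0.001, 0.043, 0.999, 0.0]
wrist_force: [-1.7, 0.9, 4.7]
gripper_width: 0.466
```

```bash
cat > tilt.py <<'E'
from h import *
import sys
# front-face (dark oak) silhouette of box near the tcp, in world x-z through plane of front face
go(600,35,25,85.1)
c=cap('side',sys.argv[1]); w=cloud(c)*1000; t=bot.sense()['tcp_pos']*1000
h=cv2.cvtColor(c['color'],cv2.COLOR_RGB2HSV)
m=(abs(w[...,0]-t[0])<48)&(abs(w[...,1]-t[1])<32)&(w[...,2]>5)&(w[...,2]<75)&(h[...,1]>100)
q=w[m]-t
for x in range(-44,48,6):
    s=q[(abs(q[:,0]-x)<3)]
    if len(s)>3: print(x,len(s),'z',np.percentile(s[:,2]+t[2],[3,97]).round(0),'y',np.percentile(s[:,1],[3,97]).round(0))
E
python3 tilt.py s8
```

```text
t 11.5 tcp [615.   33.8  25. ] yaw 85.08 tilt 0.06 F [-1.65  0.94  4.74] T [0.012 0.404 0.003] g 39.8 q6 -1.471
-> twist -0.0003 then delta [15.  -0.1  0. ]
-38 29 z [21. 39.] y [-18.  16.]
-32 46 z [14. 45.] y [-19.  19.]
-26 57 z [10. 46.] y [-20.  19.]
-20 54 z [10. 58.] y [-24.  16.]
-14 23 z [ 7. 73.] y [-29.  15.]
-8 5 z [48. 73.] y [-24.  12.]
16 18 z [19. 58.] y [-25. -14.]
22 27 z [20. 38.] y [-23.  10.]
28 5 z [20. 28.] y [-4. 10.]
```

It's working: the tilt is now roughly 20–25°. I'll continue.

carry_out(
  delta_pos=[
    [-4, 0, 1],
    [-4, 0, 1.5],
    [-4, 0, 1.5],
    [0, 0, 1],
    [0, 0, 0],
  ],
  twist=[0, 0, 0, 0, 0],
  grip=[36, 36, 36, 36, 36],
)

```text
time: 12.05
tcp_pos: [0.6262, 0.0329, 0.0206]
eef_rot: [-0.0, 0.043, 0.999, 0.0]
wrist_force: [-5.0, -0.5, 11.3]
gripper_width: 0.468
```

```bash
python3 tilt.py s9
```

```text
t 12.05 tcp [626.2  32.9  20.6] yaw 85.09 tilt 0.03 F [-5.05 -0.54 11.29] T [0.026 1.062 0.025] g 40.0 q6 -1.472
-> twist -0.0002 then delta [26.2 -0.1 -4.4]
-38 25 z [23. 41.] y [-19.  15.]
-32 49 z [12. 43.] y [-20.  18.]
-26 55 z [ 7. 44.] y [-20.  18.]
-20 55 z [11. 65.] y [-27.  17.]
-14 21 z [13. 69.] y [-27.  11.]
-8 4 z [44. 65.] y [-16.   9.]
16 18 z [16. 73.] y [-31. -16.]
22 15 z [14. 33.] y [-23.  10.]
```

carry_out(
  delta_pos=[
    [-3, 0, 1],
    [-3, 0, 1],
    [-2, 0, 0.5],
    [0, 0, 0],
  ],
  twist=[0, 0, 0, 0],
  grip=[36, 36, 36, 36],
)

```text
time: 12.5
tcp_pos: [0.6267, 0.0328, 0.0204]
eef_rot: [-0.009, 0.043, 0.999, 0.0]
wrist_force: [-31.2, 1.1, 45.1]
gripper_width: 0.467
```

```bash
python3 tilt.py s10
```

```text
t 12.5 tcp [626.7  32.8  20.4] yaw 85.08 tilt 1.0 F [-31.15   1.06  45.06] T [0.393 5.413 0.062] g 39.9 q6 -1.474
-> twist -0.0003 then delta [26.8 -0.1 -4.6]
-38 22 z [28. 42.] y [-19.  17.]
-32 45 z [15. 43.] y [-19.  19.]
-26 59 z [ 8. 44.] y [-21.  17.]
-20 52 z [11. 54.] y [-23.  18.]
-14 34 z [15. 72.] y [-28.  13.]
-8 6 z [10. 68.] y [-32. -14.]
10 6 z [20. 73.] y [-28. -21.]
16 9 z [ 9. 33.] y [-24. -20.]
22 14 z [15. 31.] y [-23.  11.]
```

The fingertips have touched the dresser, so I'll back off at once, then open.

carry_out(
  delta_pos=[
    [5, 0, -1.5],
    [3, 0, -1.5],
    [0, 0, 0],
    [0, 0, 0],
  ],
  twist=[0, 0, 0, 0],
  grip=[36, 36, 36, 36],
)

```text
time: 12.95
tcp_pos: [0.6265, 0.0329, 0.0206]
eef_rot: [0.0, 0.043, 0.999, 0.0]
wrist_force: [-3.1, 0.2, 10.3]
gripper_width: 0.464
```

carry_out(
  delta_pos=[
    [0, 0, 0],
    [0, 0, 0],
    [0, 0, 0],
    [0, 0, 0],
    [0, 0, 0],
    [0, 0, 0],
    [0, 0, 0],
  ],
  twist=[0, 0, 0, 0, 0, 0, 0],
  grip=[42, 46, 50, 60, 70, 75, 75],
)

```text
time: 13.65
tcp_pos: [0.6259, 0.0327, 0.019]
eef_rot: [-0.0, 0.043, 0.999, -0.0]
wrist_force: [-0.5, 0.2, -0.2]
gripper_width: 0.875
```

carry_out(
  delta_pos=[
    [0, 0, -20],
    [0, 0, -40],
    [25, 0, -40],
    [40, 0, -30],
    [40, 0, -10],
    [40, 0, 0],
    [0, 0, 0],
  ],
  twist=[0, 0, 0, 0, 0, 0, 0],
  grip=[75, 80, 80, 80, 80, 80, 80],
)

```text
time: 14.35
tcp_pos: [0.4758, 0.0455, 0.1581]
eef_rot: [-0.002, 0.043, 0.999, -0.0]
wrist_force: [1.2, 0.7, -1.0]
gripper_width: 0.938
```

```bash
cat > box.py <<'E'
from h import *
import sys
for n in sys.argv[2:]:
    c=cap(n,n+sys.argv[1]); w=cloud(c)*1000
    m=(abs(w[...,0]-615)<60)&(abs(w[...,1]-32)<50)&(w[...,2]>6)&(w[...,2]<60)
    p=w[m]; print(n,len(p),np.percentile(p[:,2],[3,50,97]).round(1))
    for lo in (34,6):
        q=p[p[:,2]>lo]; r=cv2.minAreaRect(q[:,:2].astype(np.float32)); print(lo,len(q),np.round(r[0],1),np.round(r[1],1),r[2])
    q=p[p[:,2]>34]; A=np.c_[q[:,:2]-q[:,:2].mean(0),np.ones(len(q))]; print('plane',np.linalg.lstsq(A,q[:,2],rcond=None)[0].round(3))
E
python3 box.py 11 side top; python3 -c "
from h import *
go(615,33,25,85.1)"
```

```text
side 487 [ 7.9 37.8 42.1]
34 321 [626.4  30.6] [43.4 55.9] 84.47351837158203
6 487 [620.5  31.1] [43.7 67.7] 84.98406982421875
plane [-4.000e-03  1.000e-02  3.908e+01]
top 485 [26.9 39.5 42.4]
34 458 [626.6  34.2] [40.1 56.3] 84.81854248046875
6 485 [626.4  34.1] [40.5 56.5] 85.00402069091797
plane [-4.0000e-03 -1.0000e-03  3.9578e+01]
t 14.45 tcp [481.   45.3 159.5] yaw 85.11 tilt 0.06 F [-0.37  0.43  1.3 ] T [-0.014  0.003  0.008] g 80.2 q6 -1.443
-> twist 0.0001 then delta [-134.5   -0.8  134.5]
```

The box stands upright and level on the dresser: centre (626.5, 32.4), length at −5.1°, top 39.5 mm. I'll re-grip it.

carry_out(
  delta_pos=[
    [-40, 0, 0],
    [-40, 0, 0],
    [-40, 0, 15],
    [-20, 0, 30],
    [-6, -1, 30],
    [0, 0, 20],
    [0, 0, 10],
    [0, 0, 0],
  ],
  twist=[0, 0, 0, 0, 0, 0, 0, 0],
  grip=[85, 85, 85, 85, 85, 85, 85, 85],
)

```text
time: 15.25
tcp_pos: [0.6265, 0.0315, 0.0519]
eef_rot: [-0.002, 0.043, 0.999, -0.0]
wrist_force: [-0.7, 0.5, -0.5]
gripper_width: 0.995
```

```bash
python3 -c "
from h import *
go(626.5,32.4,27,84.9)"
```

```text
t 15.25 tcp [626.5  31.5  51.9] yaw 85.07 tilt 0.2 F [-0.67  0.48 -0.47] T [0.009 0.032 0.048] g 85.0 q6 -1.474
-> twist 0.003 then delta [ 0.   0.9 24.9]
```

carry_out(
  delta_pos=[
    [0, 0, 12],
    [0, 0, 12],
    [0, 0, 0],
    [0, 0, 0],
    [0, 0, 0],
  ],
  twist=[0, 0, 0, 0, 0],
  grip=[85, 85, 85, 85, 70],
)

```text
time: 15.75
tcp_pos: [0.6275, 0.0317, 0.031]
eef_rot: [0.001, 0.043, 0.999, 0.0]
wrist_force: [-0.1, 1.0, 0.4]
gripper_width: 0.851
```

```bash
python3 -c "
from h import *
go(626.5,32.4,27,84.9)"
```

```text
t 15.75 tcp [627.5  31.7  31. ] yaw 85.08 tilt 0.07 F [-0.11  0.97  0.36] T [ 0.024  0.036 -0.037] g 72.6 q6 -1.474
-> twist 0.0032 then delta [1.  0.6 4. ]
```

carry_out(
  delta_pos=[
    [0, 0, 0],
    [0, 0, 0],
    [0, 0, 0],
    [0, 0, 0],
    [0, 0, 0],
    [0, 0, 0],
    [0, 0, 0],
  ],
  twist=[0, 0, 0, 0, 0, 0, 0],
  grip=[55, 46, 42, 38, 36, 36, 36],
  newtons=22,
)

```text
time: 16.45
tcp_pos: [0.6274, 0.0317, 0.0308]
eef_rot: [0.0, 0.043, 0.999, 0.0]
wrist_force: [-0.6, 0.1, 3.9]
gripper_width: 0.459
```

carry_out(
  delta_pos=[
    [0, 0, -10],
    [0, 0, -20],
    [0, 0, -30],
    [0, 0, -25],
    [0, 0, -10],
    [0, 0, 0],
    [0, 0, 0],
  ],
  twist=[0, 0, 0, 0, 0, 0, 0],
  grip=[36, 36, 36, 36, 36, 36, 36],
)

```text
time: 17.15
tcp_pos: [0.6262, 0.0317, 0.1243]
eef_rot: [-0.001, 0.043, 0.999, -0.0]
wrist_force: [-1.0, -0.0, -1.1]
gripper_width: 0.466
```

```bash
python3 -c "
from h import *
go(624.5,170.9,112,85.1)"
```

```text
t 17.15 tcp [626.2  31.7 124.3] yaw 85.09 tilt 0.08 F [-1.01 -0.04 -1.08] T [0.01  0.026 0.027] g 39.8 q6 -1.474
-> twist -0.0002 then delta [ 13.6 138.6  12.3]
```

carry_out(
  delta_pos=[
    [2, 20, 0],
    [3, 35, 0],
    [3, 35, 0],
    [3, 30, 0],
    [2, 18, 0],
    [0, 0, 0],
    [0, 0, 0],
    [0, 0, 0],
  ],
  twist=[0, 0, 0, 0, 0, 0, 0, 0],
  grip=[36, 36, 36, 36, 36, 36, 36, 36],
)

```text
time: 17.95
tcp_pos: [0.6256, 0.1691, 0.1246]
eef_rot: [-0.001, 0.043, 0.999, -0.0]
wrist_force: [-0.4, 0.4, -2.1]
gripper_width: 0.465
```

```bash
cat > ext.py <<'E'
from h import *
import sys
go(625.4,170.9,53,85.1); t=bot.sense()['tcp_pos']*1000
c=cap('side',sys.argv[1]); w=cloud(c)*1000; hsv=cv2.cvtColor(c['color'],cv2.COLOR_RGB2HSV)
a=np.radians(-4.9); q=w[...,:2]-[514.3,178.9]
u=q@[np.cos(a),np.sin(a)]; v=q@[-np.sin(a),np.cos(a)]; z=w[...,2]
m=(hsv[...,0]<20)&(hsv[...,1]>90)&(abs(u-111)<42)&(v>-30)&(v<24)&(z>t[2]-28)&(z<t[2]+12)
print('box u',np.percentile(u[m],[1,4,96,99]).round(1),m.sum(),'v',np.percentile(v[m],[3,97]).round(1))
for lo in range(-24,12,6):
    s=m&(z>t[2]+lo)&(z<t[2]+lo+6)
    if s.sum()>8: print(lo,s.sum(),np.percentile(u[s],[3,97]).round(1))
j=(u>135)&(u<160)&(abs(v)<20)&(z>40)&(z<60); print('fixed',np.percentile(u[j],[1,5]).round(1),j.sum())
E
python3 ext.py s12
```

```text
t 17.95 tcp [625.6 169.1 124.6] yaw 85.04 tilt 0.08 F [-0.4   0.42 -2.09] T [0.021 0.029 0.008] g 39.7 q6 -1.258
-> twist -0.001 then delta [ 0.4  1.8 71.6]
box u [ 82.9  83.6 138.2 138.5] 251 v [-24.   14.6]
-24 23 [ 83.8 136.8]
-18 24 [ 83.6 138.5]
-12 20 [ 84.  136.9]
-6 27 [ 82.8 138.1]
0 23 [ 83.  138.3]
6 116 [ 84.3 138. ]
fixed [144.1 144.3] 85
```

Level and centred in the opening: 83–138.5 against faces at 77 and 144. I'll descend in stages.

carry_out(
  delta_pos=[
    [0, 1.8, 15],
    [0, 0, 20],
    [0, 0, 10],
    [0, 0, 0],
    [0, 0, 0],
  ],
  twist=[0, 0, 0, 0, 0],
  grip=[36, 36, 36, 36, 36],
)

```text
time: 18.5
tcp_pos: [0.6259, 0.1717, 0.0798]
eef_rot: [-0.0, 0.043, 0.999, -0.0]
wrist_force: [0.7, -0.3, -1.1]
gripper_width: 0.465
```

```bash
python3 ext.py s13
```

```text
t 18.5 tcp [625.9 171.7  79.8] yaw 85.06 tilt 0.05 F [ 0.67 -0.34 -1.11] T [-0.012 -0.012 -0.023] g 39.7 q6 -1.255
-> twist -0.0007 then delta [ 0.4 -0.9 26.8]
box u [ 70.4  73.  137.5 144.4] 274 v [-24.9  16.7]
-24 43 [ 70.3 136.5]
-18 24 [ 85.  136.9]
-12 21 [ 83.4 133.7]
-6 24 [ 83.2 137.4]
0 27 [ 84.6 137.1]
6 102 [ 84.2 137.7]
fixed [137.1 144. ] 90
```

Now at jaw-top depth, with no force and the box still level. I'll continue.

carry_out(
  delta_pos=[
    [0, -0.7, 8],
    [0, 0, 8],
    [0, 0, 4],
    [0, 0, 0],
    [0, 0, 0],
  ],
  twist=[0, 0, 0, 0, 0],
  grip=[36, 36, 36, 36, 36],
)

```text
time: 19.05
tcp_pos: [0.6258, 0.1714, 0.06]
eef_rot: [-0.0, 0.043, 0.999, -0.0]
wrist_force: [-0.5, -0.7, -0.5]
gripper_width: 0.466
```

carry_out(
  delta_pos=[
    [0, 0, 2.5],
    [0, 0, 2.5],
    [0, 0, 0],
    [0, 0, 0],
  ],
  twist=[0, 0, 0, 0],
  grip=[36, 36, 36, 36],
)

```text
time: 19.45
tcp_pos: [0.6259, 0.1714, 0.0552]
eef_rot: [-0.0, 0.043, 0.999, -0.0]
wrist_force: [-0.7, 0.3, -1.6]
gripper_width: 0.463
```

```bash
python3 ext.py s14
```

```text
t 19.45 tcp [625.9 171.4  55.2] yaw 85.08 tilt 0.01 F [-0.68  0.35 -1.62] T [-0.016 -0.009 -0.055] g 39.5 q6 -1.256
-> twist -0.0003 then delta [ 0.5 -0.5  2.2]
box u [ 69.7  71.6 144.9 145.6] 303 v [-26.4  16.4]
-24 33 [ 72.1 144.4]
-18 30 [ 71.9 144.2]
-12 28 [ 71.9 144.9]
-6 46 [ 71.2 146. ]
0 47 [ 70.2 137.7]
6 103 [ 84.1 138. ]
fixed [137.1 144.2] 86
```

carry_out(
  delta_pos=[
    [0, -0.4, 1],
    [0, 0, 1],
    [0, 0, 0.5],
    [0, 0, 0],
    [0, 0, 0],
  ],
  twist=[0, 0, 0, 0, 0],
  grip=[36, 36, 36, 36, 36],
)

```text
time: 20.0
tcp_pos: [0.626, 0.171, 0.0528]
eef_rot: [0.0, 0.043, 0.999, 0.0]
wrist_force: [0.7, 0.3, 0.3]
gripper_width: 0.464
```

carry_out(
  delta_pos=[
    [0, 0, 0.5],
    [0, 0, 0],
    [0, 0, 0],
    [0, 0, 0],
    [0, 0, 0],
    [0, 0, 0],
    [0, 0, 0],
    [0, 0, 0],
  ],
  twist=[0, 0, 0, 0, 0, 0, 0, 0],
  grip=[36, 36, 41, 44, 48, 55, 60, 60],
)

```text
time: 20.8
tcp_pos: [0.626, 0.171, 0.0522]
eef_rot: [-0.0, 0.043, 0.999, 0.0]
wrist_force: [1.4, 0.3, 1.1]
gripper_width: 0.705
```

carry_out(
  delta_pos=[
    [0, 0, -10],
    [0, 0, -25],
    [0, 0, -35],
    [0, 0, -30],
    [30, 0, -10],
    [40, 0, 0],
    [40, 0, 0],
    [6, 0, 0],
  ],
  twist=[0, 0, 0, 0, 0, 0, 0, 0],
  grip=[60, 60, 60, 60, 60, 60, 60, 60],
)

```text
time: 21.6
tcp_pos: [0.5059, 0.1808, 0.1621]
eef_rot: [-0.002, 0.042, 0.999, -0.0]
wrist_force: [0.6, -1.1, -0.1]
gripper_width: 0.704
```

```bash
python3 - <<'E'
from h import *
go(514.4,180.3,130,85.1)
a=np.radians(-4.9); K={'side':[514.3,178.9],'top':[514.3,181.8]}
for n in ('side','top'):
    c=cap(n,n+'15'); w=cloud(c)*1000; q=w[...,:2]-K[n]
    u=q@[np.cos(a),np.sin(a)]; v=q@[-np.sin(a),np.cos(a)]; z=w[...,2]; hsv=cv2.cvtColor(c['color'],cv2.COLOR_RGB2HSV)
    m=(u>79)&(u<150)&(abs(v)<30)&(z>58.8)&(z<70); p=np.c_[u[m],v[m],z[m]]
    if len(p)>10: r=cv2.minAreaRect(p[:,:2].astype(np.float32)); print(n,len(p),'z',np.percentile(z[m],[5,50,95]).round(1),np.round(r[0],1),np.round(r[1],1),round(r[2],1),'plane',np.linalg.lstsq(np.c_[p[:,:2]-p[:,:2].mean(0),np.ones(len(p))],p[:,2],rcond=None)[0].round(3))
E
```

```text
t 21.6 tcp [505.9 180.8 162.1] yaw 85.15 tilt 0.2 F [ 0.56 -1.13 -0.11] T [ 0.008 -0.003  0.006] g 60.1 q6 -1.19
-> twist 0.0009 then delta [-8.6  0.2 32.1]
side 239 z [59.2 61.4 64.5] [116.5  -1.7] [44.1 64.9] 87.1 plane [ 6.0000e-03 -3.0000e-03  6.1599e+01]
top 464 z [59.4 61.6 64.1] [111.4  -0.3] [55.9 40.2] 0.1 plane [ 2.0000e-03 -2.0000e-03  6.1712e+01]
```

The box stands upright on the bed, aligned within 0.1°, and centred at u=111.4 (v −0.3). Next is the knob: centre over it and pre-turn counter-clockwise for range.

carry_out(
  delta_pos=[
    [-8.5, 0, 15],
    [0, 0, 15],
    [0, 0, 0],
    [0, 0, 0],
    [0, 0, 0],
    [0, 0, 0],
    [0, 0, 0],
  ],
  twist=[0, -0.14, -0.14, -0.14, 0, 0, 0],
  grip=[60, 60, 60, 60, 60, 60, 60],
)

```text
time: 22.4
tcp_pos: [0.5197, 0.1802, 0.1326]
eef_rot: [0.0, -0.165, 0.986, 0.0]
wrist_force: [0.4, 0.0, -0.2]
gripper_width: 0.701
```

```bash
python3 -c "
from h import *
go(514.4,180.3,85,109)"
```

```text
t 22.4 tcp [519.7 180.2 132.6] yaw 109.0 tilt 0.05 F [ 0.36  0.02 -0.19] T [ 0.04  -0.041  0.027] g 59.9 q6 -1.614
-> twist 0.0 then delta [ 5.   1.8 47.6]
```

carry_out(
  delta_pos=[
    [5, 1.8, 15],
    [0, 0, 20],
    [0, 0, 12.5],
    [0, 0, 0],
    [0, 0, 0],
  ],
  twist=[0, 0, 0, 0, 0],
  grip=[60, 60, 60, 60, 60],
)

```text
time: 22.9
tcp_pos: [0.5137, 0.1803, 0.0848]
eef_rot: [-0.0, -0.166, 0.986, -0.0]
wrist_force: [-0.5, -0.1, 0.6]
gripper_width: 0.705
```

```bash
python3 -c "
from h import *
go(514.4,180.3,85,109)
c=bot.capture('side')['color'][120:200,250:370,::-1]; cv2.imwrite('pics/g16.png',cv2.resize(c,(720,480),interpolation=3))"
```

```text
t 22.9 tcp [513.7 180.3  84.8] yaw 109.12 tilt 0.02 F [-0.54 -0.14  0.56] T [ 0.006 -0.003 -0.017] g 60.2 q6 -1.613
-> twist 0.0021 then delta [-0.7 -0.2 -0.2]
```

View pics/g16.png

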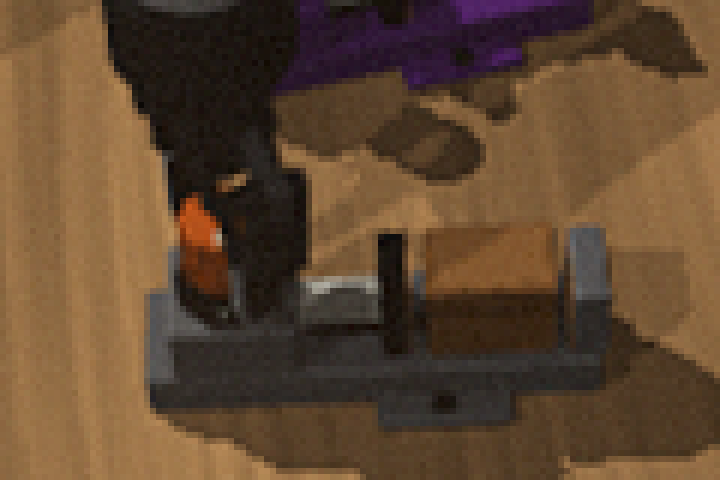

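The box stands upright between the jaws at crop (490,290), and the fingers straddle the knob at (210,245). I'll grip the knob.

carry_out(
  delta_pos=[
    [-0.6, 0, 0],
    [0, 0, 0],
    [0, 0, 0],
    [0, 0, 0],
    [0, 0, 0],
    [0, 0, 0],
  ],
  twist=[0, 0, 0, 0, 0, 0],
  grip=[50, 42, 36, 34, 34, 34],
  newtons=50,
)

```text
time: 23.55
tcp_pos: [0.5146, 0.1817, 0.0862]
eef_rot: [0.001, -0.166, 0.986, 0.001]
wrist_force: [-2.9, 3.7, 5.2]
gripper_width: 0.427
```

```bash
cat > tq.py <<'E'
from h import *
a=np.radians(-4.9); T=[];E=[]
go(514.4,180.3,85,109)
for i in range(2):
    c=bot.capture('side'); s=bot.sense(); T.append(s['wrist_torque'][2]); E.append(s['joint_efforts'][5])
w=cloud(c)*1000; q=w[...,:2]-[514.3,178.9]; u=q@[np.cos(a),np.sin(a)]; v=q@[-np.sin(a),np.cos(a)]; z=w[...,2]
j=(u>60)&(u<84)&(v>-22)&(v<22)&(z>53)&(z<59.5); print('Tz',np.round(T,3),'E6',np.round(E,3),'jaw u',np.percentile(u[j],[5,50,95]).round(1),j.sum())
hsv=cv2.cvtColor(c['color'],cv2.COLOR_RGB2HSV)
m=(z>59.8)&(z<66)&(abs(v)<21)&(u>70)&(u<150)&(hsv[...,1]>100); print('box top u',np.percentile(u[m],[2,50,98]).round(1),m.sum())
E
python3 tq.py
```

```text
t 23.55 tcp [514.6 181.7  86.2] yaw 109.12 tilt 0.14 F [-2.88  3.69  5.23] T [ 0.616  0.407 -0.025] g 36.5 q6 -1.613
-> twist 0.002 then delta [ 0.6 -1.2  1.2]
Tz [-0.037  0.011] E6 [-0.034 -0.035] jaw u [63.6 70.4 83.4] 64
box top u [ 85.  109.1 137.5] 197
```

carry_out(
  delta_pos=[
    [0, 1.4, 0],
    [0, 0, 0],
    [0, 0, 0],
    [0, 0, 0],
    [0, 0, 0],
    [0, 0, 0],
  ],
  twist=[0, 0, 0.1, 0.1, 0.1, 0.1],
  grip=[34, 34, 34, 34, 34, 34],
)

```text
time: 24.25
tcp_pos: [0.5145, 0.1819, 0.0862]
eef_rot: [0.001, 0.035, 0.999, 0.0]
wrist_force: [-0.9, 0.1, 5.2]
gripper_width: 0.431
```

```bash
python3 tq.py
```

```text
t 24.25 tcp [514.5 181.9  86.2] yaw 86.03 tilt 0.11 F [-0.87  0.14  5.16] T [-0.212  0.168  0.162] g 36.8 q6 -1.207
-> twist -0.401 then delta [ 0.6 -1.4  1.2]
Tz [-0.129 -0.164] E6 [0.061 0.412] jaw u [65.5 71.5 78.7] 66
box top u [ 84.6 111.5 137.4] 193
```

carry_out(
  delta_pos=[
    [0, 0, 0],
    [0, 0, 0],
    [0, 0, 0],
    [0, 0, 0],
    [0, 0, 0],
    [0, 0, 0],
    [0, 0, 0],
    [0, 0, 0],
  ],
  twist=[0.1, 0.1, 0.1, 0.1, 0.1, 0.1, 0.1, 0.1],
  grip=[34, 34, 34, 34, 34, 34, 34, 34],
)

```text
time: 25.15
tcp_pos: [0.5145, 0.1819, 0.0862]
eef_rot: [0.001, 0.421, 0.907, 0.0]
wrist_force: [-1.6, -0.9, 5.9]
gripper_width: 0.431
```

```bash
python3 tq.py
```

```text
t 25.15 tcp [514.5 181.9  86.2] yaw 40.19 tilt 0.11 F [-1.62 -0.86  5.92] T [-0.067  0.299  0.109] g 36.8 q6 -0.407
-> twist -1.201 then delta [ 0.6 -1.5  1.2]
Tz [-0.128 -0.148] E6 [0.062 0.412] jaw u [70.1 76.1 82.3] 63
box top u [ 83.5 110.  137.8] 210
```

carry_out(
  delta_pos=[
    [0, 0, 0],
    [0, 0, 0],
    [0, 0, 0],
    [0, 0, 0],
    [0, 0, 0],
    [0, 0, 0],
    [0, 0, 0],
    [0, 0, 0],
  ],
  twist=[0.1, 0.1, 0.1, 0.1, 0.1, 0.1, 0.1, 0.1],
  grip=[34, 34, 34, 34, 34, 34, 34, 34],
)

```text
time: 26.05
tcp_pos: [0.5145, 0.182, 0.0862]
eef_rot: [0.001, 0.741, 0.671, 0.001]
wrist_force: [-1.2, -0.4, 4.6]
gripper_width: 0.43
```

```bash
python3 tq.py
```

```text
t 26.05 tcp [514.5 182.   86.2] yaw -5.65 tilt 0.11 F [-1.2  -0.35  4.61] T [-0.075  0.242  0.16 ] g 36.8 q6 0.393
-> twist -2.001 then delta [ 0.7 -1.5  1.2]
Tz [-0.12  -0.123] E6 [0.062 0.412] jaw u [73.3 78.5 83.3] 50
box top u [ 88.3 112.9 141.1] 208
```

carry_out(
  delta_pos=[
    [0, 0, 0],
    [0, 0, 0],
    [0, 0, 0],
  ],
  twist=[0.1, 0.1, 0.1],
  grip=[34, 34, 34],
)

```text
time: 26.45
tcp_pos: [0.5145, 0.1819, 0.0862]
eef_rot: [0.0, 0.833, 0.553, 0.001]
wrist_force: [-0.6, -0.5, 5.2]
gripper_width: 0.429
```

```bash
python3 tq.py
```

```text
t 26.45 tcp [514.5 181.9  86.2] yaw -22.84 tilt 0.11 F [-0.59 -0.46  5.17] T [-0.011  0.267  0.259] g 36.7 q6 0.693
-> twist -2.301 then delta [ 0.7 -1.5  1.2]
Tz [-0.004 -0.045] E6 [0.153 0.521] jaw u [75.5 79.1 83.5] 42
box top u [ 88.9 116.3 142.4] 197
```

Torque is climbing (0.26 moving, and the held value is up about 0.1), so the jaw is pressing. Small steps from here.

carry_out(
  delta_pos=[
    [0, 0, 0],
  ],
  twist=[0.06],
  grip=[34],
)

```text
time: 26.65
tcp_pos: [0.5145, 0.1819, 0.0862]
eef_rot: [0.0, 0.849, 0.529, 0.001]
wrist_force: [-0.8, -0.6, 5.5]
gripper_width: 0.429
```

```bash
python3 tq.py
```

```text
t 26.65 tcp [514.5 181.9  86.2] yaw -26.1 tilt 0.11 F [-0.79 -0.57  5.54] T [-0.029  0.249  0.233] g 36.7 q6 0.75
-> twist -2.358 then delta [ 0.7 -1.5  1.2]
Tz [-0.001 -0.018] E6 [0.076 0.268] jaw u [75.3 78.8 83.6] 43
box top u [ 89.  115.2 142.6] 196
```

carry_out(
  delta_pos=[
    [0, 0, 0],
  ],
  twist=[0.08],
  grip=[34],
)

```text
time: 26.85
tcp_pos: [0.5145, 0.182, 0.0862]
eef_rot: [0.0, 0.869, 0.495, 0.001]
wrist_force: [-0.7, -0.9, 5.2]
gripper_width: 0.434
```

```bash
python3 tq.py|grep -v '>'
```

```text
t 26.85 tcp [514.5 182.   86.2] yaw -30.7 tilt 0.11 F [-0.66 -0.93  5.18] T [-0.051  0.243  0.287] g 37.0 q6 0.831
Tz [0.04  0.005] E6 [0.072 0.428] jaw u [74.6 78.9 83.6] 38
box top u [ 89.  116.3 142.8] 205
```

carry_out(
  delta_pos=[
    [0, 0, 0],
  ],
  twist=[0.08],
  grip=[34],
)

```text
time: 27.05
tcp_pos: [0.5146, 0.1819, 0.0862]
eef_rot: [0.0, 0.888, 0.46, 0.001]
wrist_force: [-0.9, 0.1, 4.9]
gripper_width: 0.431
```

```bash
python3 tq.py|grep -v '>'
```

```text
t 27.05 tcp [514.6 181.9  86.2] yaw -35.29 tilt 0.12 F [-0.86  0.1   4.94] T [-0.019  0.257  0.2  ] g 36.8 q6 0.911
Tz [ 0.07  -0.024] E6 [0.064 0.444] jaw u [75.7 80.1 83.7] 38
box top u [ 88.8 113.3 142.1] 195
```

carry_out(
  delta_pos=[
    [0, 0, 0],
  ],
  twist=[0.06],
  grip=[34],
)

```text
time: 27.25
tcp_pos: [0.5145, 0.182, 0.0862]
eef_rot: [0.0, 0.901, 0.433, 0.001]
wrist_force: [-1.4, 0.4, 5.9]
gripper_width: 0.427
```

```bash
python3 tq.py|grep -v '>'
```

```text
t 27.25 tcp [514.5 182.   86.2] yaw -38.71 tilt 0.12 F [-1.44  0.35  5.85] T [-0.021  0.255  0.213] g 36.4 q6 0.97
Tz [ 0.001 -0.037] E6 [0.044 0.323] jaw u [74.7 79.4 83.5] 43
box top u [ 89.2 116.  143. ] 203
```

carry_out(
  delta_pos=[
    [0, 0, 0],
  ],
  twist=[0.06],
  grip=[34],
)

```text
time: 27.45
tcp_pos: [0.5146, 0.1819, 0.0862]
eef_rot: [0.0, 0.914, 0.405, 0.001]
wrist_force: [-0.3, 0.5, 4.9]
gripper_width: 0.431
```

```bash
python3 tq.py|grep -v '>'
```

```text
t 27.45 tcp [514.6 181.9  86.2] yaw -42.16 tilt 0.11 F [-0.27  0.5   4.9 ] T [-0.031  0.228  0.164] g 36.8 q6 1.03
Tz [-0.036 -0.008] E6 [0.016 0.307] jaw u [75.5 79.5 83.6] 40
box top u [ 88.5 114.3 142.6] 198
```

carry_out(
  delta_pos=[
    [0, 0, 0],
  ],
  twist=[0.06],
  grip=[34],
)

```text
time: 27.65
tcp_pos: [0.5146, 0.182, 0.0862]
eef_rot: [0.0, 0.926, 0.378, 0.001]
wrist_force: [-1.2, -0.3, 6.1]
gripper_width: 0.43
```

```bash
python3 tq.py|grep -v '>'
```

```text
t 27.65 tcp [514.6 182.   86.2] yaw -45.6 tilt 0.12 F [-1.24 -0.27  6.09] T [-0.053  0.3    0.111] g 36.8 q6 1.091
Tz [-0.047 -0.02 ] E6 [0.001 0.288] jaw u [75.3 79.4 83.4] 44
box top u [ 89.7 115.  142.2] 185
```

carry_out(
  delta_pos=[
    [0, 0, 0],
  ],
  twist=[0.06],
  grip=[34],
)

```text
time: 27.85
tcp_pos: [0.5146, 0.182, 0.0862]
eef_rot: [0.0, 0.937, 0.35, 0.001]
wrist_force: [-0.4, -0.2, 4.7]
gripper_width: 0.434
```

```bash
python3 tq.py|grep -v '>'
```

```text
t 27.85 tcp [514.6 182.   86.2] yaw -49.04 tilt 0.12 F [-0.38 -0.21  4.68] T [-0.091  0.219  0.127] g 37.1 q6 1.15
Tz [-0.036 -0.066] E6 [0.004 0.266] jaw u [74.8 78.9 83.4] 45
box top u [ 89.2 114.4 142.6] 202
```

carry_out(
  delta_pos=[
    [0, 0, 0],
  ],
  twist=[0.06],
  grip=[34],
)

```text
time: 28.05
tcp_pos: [0.5146, 0.1819, 0.0862]
eef_rot: [0.0, 0.947, 0.322, 0.001]
wrist_force: [0.0, 0.7, 4.6]
gripper_width: 0.431
```

```bash
python3 tq.py|grep -v '>'
```

```text
t 28.05 tcp [514.6 181.9  86.2] yaw -52.47 tilt 0.12 F [0.02 0.69 4.64] T [-0.063  0.208  0.138] g 36.8 q6 1.21
Tz [-0.024 -0.098] E6 [0.035 0.25 ] jaw u [74.8 78.9 83.6] 46
box top u [ 89.2 114.7 141.8] 200
```

carry_out(
  delta_pos=[
    [0, 0, 0],
  ],
  twist=[0.05],
  grip=[34],
)

```text
time: 28.25
tcp_pos: [0.5146, 0.182, 0.0862]
eef_rot: [0.0, 0.955, 0.298, 0.001]
wrist_force: [-1.5, -1.1, 6.0]
gripper_width: 0.426
```

```bash
python3 tq.py|grep -v '>'
```

```text
t 28.25 tcp [514.6 182.   86.2] yaw -55.32 tilt 0.12 F [-1.54 -1.13  6.02] T [-0.029  0.179  0.243] g 36.4 q6 1.26
Tz [ 0.003 -0.004] E6 [0.087 0.204] jaw u [74.7 78.6 83.1] 44
box top u [ 88.8 116.2 142.2] 198
```

The torque rose to ~0.26–0.29, sagged to 0.11 and is climbing again (0.24). That is one click, so I'll stop here, open the fingers and lift clear.

carry_out(
  delta_pos=[
    [0, 0, 0],
    [0, 0, 0],
    [0, 0, 0],
    [0, 0, 0],
    [0, 0, 0],
    [0, 0, -10],
    [0, 0, -30],
    [0, 0, -40],
  ],
  twist=[0, 0, 0, 0, 0, 0, 0, 0],
  grip=[42, 50, 58, 62, 62, 62, 62, 62],
)

```text
time: 29.15
tcp_pos: [0.5118, 0.1812, 0.1639]
eef_rot: [0.0, 0.954, 0.298, -0.003]
wrist_force: [0.0, 0.7, -0.4]
gripper_width: 0.73
```

```bash
python3 -c "
from h import *
go(430,220,200,-55)"
```

```text
t 29.15 tcp [511.8 181.2 163.9] yaw -55.29 tilt 0.29 F [ 0.02  0.68 -0.37] T [-0.021 -0.057  0.013] g 62.3 q6 1.259
-> twist -0.005 then delta [-44.7 -78.7 -36.1]
```

carry_out(
  delta_pos=[
    [0, 0, -36],
    [-15, -26, 0],
    [-15, -26, 0],
    [-15, -26, 0],
    [0, 0, 0],
    [0, 0, 0],
  ],
  twist=[0, 0, 0, 0, 0, 0],
  grip=[62, 62, 62, 62, 62, 62],
)

```text
time: 29.75
tcp_pos: [0.4323, 0.2206, 0.2016]
eef_rot: [0.0, 0.954, 0.299, 0.001]
wrist_force: [0.1, -0.3, 0.2]
gripper_width: 0.728
```

```bash
python3 - <<'E'
from h import *
go(430,220,200,-55)
a=np.radians(-4.9); K={'side':[514.3,178.9],'top':[514.3,181.8]}; ims=[]
for n in ('side','top'):
    c=cap(n,n+'20'); w=cloud(c)*1000; q=w[...,:2]-K[n]
    u=q@[np.cos(a),np.sin(a)]; v=q@[-np.sin(a),np.cos(a)]; z=w[...,2]
    m=(u>86)&(u<150)&(abs(v)<30)&(z>59.3)&(z<70); p=np.c_[u[m],v[m],z[m]]
    r=cv2.minAreaRect(p[:,:2].astype(np.float32)); print(n,len(p),'z',np.percentile(z[m],[5,50,95]).round(1),np.round(r[0],1),np.round(r[1],1),round(r[2],1),'plane',np.linalg.lstsq(np.c_[p[:,:2]-p[:,:2].mean(0),np.ones(len(p))],p[:,2],rcond=None)[0].round(3))
    j=(u>60)&(u<95)&(abs(v)<21)&(z>53)&(z<59.3); print('jaw',np.percentile(u[j],[3,97]).round(1))
    # change vs start
    o=np.load(f'/tmp/{n}0.npz')['color'].astype(int); ims.append(c['color'][:,:,::-1])
o=np.zeros((600,800,3),np.uint8)
o[:300,:480]=cv2.resize(ims[0],(480,300)); o[300:,:480]=cv2.resize(ims[1],(480,300))
o[:300,480:]=cv2.resize(ims[0][140:200,270:364],(320,300),interpolation=3); o[300:,480:]=cv2.resize(ims[1][140:255,205:285],(320,300),interpolation=3)
cv2.imwrite('pics/final.png',o)
E
```

```text
t 29.75 tcp [432.3 220.6 201.6] yaw -55.21 tilt 0.1 F [ 0.12 -0.27  0.16] T [0.027 0.003 0.014] g 62.2 q6 1.385
-> twist -0.0037 then delta [-2.2 -0.8  1.6]
side 217 z [59.8 61.7 64.1] [116.3  -1.5] [55.9 43.4] 0.6 plane [-1.1000e-02 -6.0000e-03  6.1788e+01]
jaw [75.3 93.3]
top 457 z [59.7 61.8 64.2] [116.3  -0.6] [40.2 56.2] 89.7 plane [1.0000e-03 3.0000e-03 6.1838e+01]
jaw [74.7 91.9]
```

View pics/final.png

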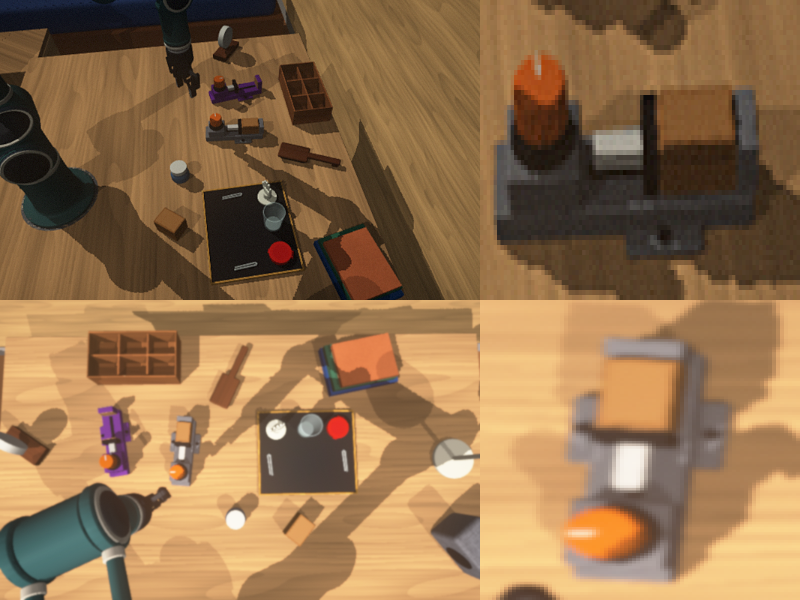

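The box sits upright and snug between both jaws (crop at (695,140) / (640,395)), and everything else is where it was. Handing in.

```bash
python3 -c "
from workcell import bot
print(bot.close_job())"
```

```text
the job is handed in; nothing more can be done
None
```

The oak box is upright and lengthwise between the clamp's cork jaws. I turned the orange knob clockwise to one click, let go and moved the arm clear. The job was handed in at about 30 s.

**First attempt:** the box's front end caught the top of the fixed jaw and it tipped about 40° in the grip. I lifted it out, rolled it level on free dresser, checked it stood flat, re-gripped it and placed it again. The second placing went in with no side force.

**Force during that recovery:** the fingertips pressed on the dresser for a moment. The wrist showed about 45 N upward and 31 N sideways, well under the 120 N wrist limit. If fingertip contact counts under the 40 N pressing limit, this went past it.

**Knob:** the torque rose from about 0.15 to 0.26–0.29 N m, sagged to 0.11, then began to climb again at 0.24, where I stopped. I read that as one click. Torque readings scatter by about 0.03, and I had no other sign of the click.

**Last checks:**
- **Position:** the box's centre is 116.3 mm from the knob axis in both views, against 117 at the seat. It is on the centre line to about 1.5 mm and square to the clamp within 0.6°.
- **Level:** its top is level at 62 mm, as expected.
- **Everything else:** the other things look unmoved in the pictures, which I judged by eye only.
- **Cameras:** the two views differed by a steady 2.7 mm in y throughout, so I used the mean.

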